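Load the incubator drawer to its marker

TASK

Stack red culture dishes from the white tray squarely on the two already standing in the incubator's open drawer, and stop when the top of the stack is level with the green load marker, neither below nor above the green. Set the dishes down without dropping them, then ease the drawer fully home without slamming it, leaving the stack standing straight. Leave the marker as it is set, and leave the dishes you do not need, the amber one and everything else on the bench where they are.

Things in the scene. Friction and masses are not known exactly. Their poses are not given: they have to be found in the camera images.
- incubator: the benchtop incubator (fixed), 320 mm wide, 235 mm tall, red front. The origin lies on the bench under the middle of its drawer mouth, in the plane of its front face; its y axis points straight out of the front (the way the drawer comes out, roughly to the robot's left), its x axis runs across the front, away from the robot. The casing fills y from -300 mm to 0 and x from -115 to +205 mm
- drawer (a joint): the incubator's drawer: 0 m = fully out (as at the start), 0.165 m = fully home, its front against the incubator front. Pushing it in takes about 3 N; it stays where it is left and meets a hard stop when home
- drawer_handle (a point): middle of the drawer's black bar handle, 110 mm long along the incubator's x, 10 mm thick, 46 mm above the bench, 45 mm in front of the drawer front (12 mm thick, 194 mm wide), which has a grey rail below and a clear window above, up to 146 mm above the bench. Push it from outside along the incubator's -y
- seat (a point): centre of the top of the round metal dish seat (66 mm across) on the drawer's shelf, 30 mm above the bench; the stack stands on it and it moves with the drawer. The handle bar is 127 mm out from it along the incubator's +y; drawer out, the incubator face is 95 mm behind it. Beside the stack along the incubator's x nothing is over 36 mm high; the marker post stands on its +y side
- mark (a point): centre of the green load marker, a green block 24 x 23 mm and 20 mm tall (10 mm above and below this point) clamped on the scaled post between the dish stack and the drawer window, post top 138 mm above the bench. It is clamped at a different height each time and is not to be moved
- base1_c (a point): red culture dish already on the seat (lowest of the stack): round, 60 mm across, 15 mm high, flat top and bottom. The point is at its centre, 7.5 mm above its underside; z axis upright
- base2_c (a point): red culture dish already in the stack, on top of the lowest: round, 60 mm across, 15 mm high, flat top and bottom. The point is at its centre, 7.5 mm above its underside; z axis upright
- red1_c (a point): red culture dish, clear plastic with dark red jelly, in the white tray (1 of 4): round, 60 mm across, 15 mm high, flat top and bottom. The point is at its centre, 7.5 mm above its underside; z axis upright
- red2_c (a point): red culture dish, clear plastic with dark red jelly, in the white tray (2 of 4): round, 60 mm across, 15 mm high, flat top and bottom. The point is at its centre, 7.5 mm above its underside; z axis upright
- red3_c (a point): red culture dish, clear plastic with dark red jelly, in the white tray (3 of 4): round, 60 mm across, 15 mm high, flat top and bottom. The point is at its centre, 7.5 mm above its underside; z axis upright
- red4_c (a point): red culture dish, clear plastic with dark red jelly, in the white tray (4 of 4): round, 60 mm across, 15 mm high, flat top and bottom. The point is at its centre, 7.5 mm above its underside; z axis upright
- amber_c (a point): amber culture dish, same shape with yellow-amber jelly, also in the white tray, which does not belong in this incubator: round, 60 mm across, 15 mm high, flat top and bottom. The point is at its centre, 7.5 mm above its underside; z axis upright
- tray: shallow white tray (fixed), 310 x 310 mm, 3 mm floor, 10 mm rim; origin on the bench under its centre
- specimen_jar: small clear jar with a red lid, 52 mm across, 65 mm tall, a bystander; origin at the centre of its underside
- pen: white marker pen with a blue cap, 130 mm long, lying on the bench, a bystander; origin at the centre of its underside
- timer: small white bench timer, 50 x 70 x 18 mm, a bystander; origin at the centre of its underside
- tube_rack: white rack of capped blood tubes, 90 x 200 mm, 92 mm tall, a bystander; origin at the centre of its underside
- marker (a joint): height setting of the green marker on its post (m, 0 = 97.5 mm above the bench); clamped, not to be moved
There are look-alikes about, which are no part of the job. Leave any purple or turquoise look-alike of the part that bears amber_c alone. Leave any purple or turquoise look-alike of the part that bears red1_c alone.

How it is judged:
On the way:
1. with the drawer still out (less than 20 mm in), a red dish has been set on the stack and released, and the top of the stack is level with the green of the marker (((z of red1_c in the frame of mark between -0.0175 and 0.0025 m and horizontal distance between red1_c and seat below 0.008 m and contact force between the fingers and red1 below 0.05 N and linear speed of red1 below 0.02 m/s) or (z of red2_c in the frame of mark between -0.0175 and 0.0025 m and horizontal distance between red2_c and seat below 0.008 m and contact force between the fingers and red2 below 0.05 N and linear speed of red2 below 0.02 m/s) or (z of red3_c in the frame of mark between -0.0175 and 0.0025 m and horizontal distance between red3_c and seat below 0.008 m and contact force between the fingers and red3 below 0.05 N and linear speed of red3 below 0.02 m/s) or (z of red4_c in the frame of mark between -0.0175 and 0.0025 m and horizontal distance between red4_c and seat below 0.008 m and contact force between the fingers and red4 below 0.05 N and linear speed of red4 below 0.02 m/s)) and value of joint drawer below 0.02 m and not (horizontal distance between red1_c and seat below 0.06 m and z of red1_c in the frame of mark above 0.0025 m) and not (horizontal distance between red2_c and seat below 0.06 m and z of red2_c in the frame of mark above 0.0025 m) and not (horizontal distance between red3_c and seat below 0.06 m and z of red3_c in the frame of mark above 0.0025 m) and not (horizontal distance between red4_c and seat below 0.06 m and z of red4_c in the frame of mark above 0.0025 m) and not (horizontal distance between amber_c and seat below 0.06 m and z of amber_c in the frame of mark above 0.0025 m)), for 0.2 s.
At the end, for the whole second after the job is handed in: drawer within 4 mm of home; top of the uppermost dish within the green's height (10 mm of its centre), none higher; stacked dishes level, at rest, within 8 mm of the seat's centre line; unused red dishes and the amber one within 20 mm of their starts (value of joint drawer above 0.161 m and ((z of red1_c in the frame of mark between -0.0175 and 0.0025 m and horizontal distance between red1_c and seat below 0.008 m and contact force between the fingers and red1 below 0.05 N and linear speed of red1 below 0.02 m/s) or (z of red2_c in the frame of mark between -0.0175 and 0.0025 m and horizontal distance between red2_c and seat below 0.008 m and contact force between the fingers and red2 below 0.05 N and linear speed of red2 below 0.02 m/s) or (z of red3_c in the frame of mark between -0.0175 and 0.0025 m and horizontal distance between red3_c and seat below 0.008 m and contact force between the fingers and red3 below 0.05 N and linear speed of red3 below 0.02 m/s) or (z of red4_c in the frame of mark between -0.0175 and 0.0025 m and horizontal distance between red4_c and seat below 0.008 m and contact force between the fingers and red4 below 0.05 N and linear speed of red4 below 0.02 m/s)) and not (horizontal distance between red1_c and seat below 0.06 m and z of red1_c in the frame of mark above 0.0025 m) and not (horizontal distance between red2_c and seat below 0.06 m and z of red2_c in the frame of mark above 0.0025 m) and not (horizontal distance between red3_c and seat below 0.06 m and z of red3_c in the frame of mark above 0.0025 m) and not (horizontal distance between red4_c and seat below 0.06 m and z of red4_c in the frame of mark above 0.0025 m) and not (horizontal distance between amber_c and seat below 0.06 m and z of amber_c in the frame of mark above 0.0025 m) and horizontal distance between each of base1_c, base2_c and seat below 0.008 m and angle between each of base1_c, base2_c's own z axis and vertical below 0.06 rad and ((horizontal distance between red1_c and seat below 0.008 m and angle between red1_c's own z axis and vertical below 0.06 rad) or distance of red1_c from where it was at the start of the episode below 0.02 m) and ((horizontal distance between red2_c and seat below 0.008 m and angle between red2_c's own z axis and vertical below 0.06 rad) or distance of red2_c from where it was at the start of the episode below 0.02 m) and ((horizontal distance between red3_c and seat below 0.008 m and angle between red3_c's own z axis and vertical below 0.06 rad) or distance of red3_c from where it was at the start of the episode below 0.02 m) and ((horizontal distance between red4_c and seat below 0.008 m and angle between red4_c's own z axis and vertical below 0.06 rad) or distance of red4_c from where it was at the start of the episode below 0.02 m) and distance of amber_c from where it was at the start of the episode below 0.02 m and linear speed of each of base1, base2, red1, red2, red3, red4 below 0.02 m/s); the robot touches nothing.
It fails at once if a dish is dropped or flung (over 0.5 m/s while not held) ((linear speed of base1 above 0.5 m/s and contact force between the fingers and base1 below 0.02 N) or (linear speed of base2 above 0.5 m/s and contact force between the fingers and base2 below 0.02 N) or (linear speed of red1 above 0.5 m/s and contact force between the fingers and red1 below 0.02 N) or (linear speed of red2 above 0.5 m/s and contact force between the fingers and red2 below 0.02 N) or (linear speed of red3 above 0.5 m/s and contact force between the fingers and red3 below 0.02 N) or (linear speed of red4 above 0.5 m/s and contact force between the fingers and red4 below 0.02 N) or (linear speed of amber above 0.5 m/s and contact force between the fingers and amber below 0.02 N)).
It fails at once if the drawer is slammed (faster than 0.35 m/s) (velocity of joint drawer above 0.35 m/s).
It fails at once if the green marker is shifted on its post (velocity of joint marker above 0.03 m/s or velocity of joint marker below -0.03 m/s).
It fails at once if a bystander is moved by more than 30 mm (distance of any of specimen_jar, pen, timer, tube_rack from where it was at the start of the episode above 0.03 m).
It also fails if it takes over 70 s, if anything falls off the work surface, if the arm or the gripper's body presses on something with over 40 N, if the wrist force passes 120 N, or if a joint passes its speed limit or range.

ROBOT

A 6-joint arm with a two-finger parallel gripper is mounted at the origin on the work surface. World frame = base frame: x ahead of the robot, y to its left, z up, the work surface at z = 0. Lengths are in m, angles in rad, forces in N, time in s.
With the tool pointing down it reaches from about 0.375 to 0.9 m from the base axis. Payload 3.1 kg.
Tool frame: the origin (TCP) lies on the centre line of the jaws, within the pads' length; the fingertips stand 25 mm ahead of it and the grasp point (between the pads) lies 6 mm ahead of it; z points along the fingers, y is the line along which they close (so a half turn about z gives the same grasp; the last joint's range is limited). The gripper opens to 87 mm and grips with 3 to 60 N. Pads are 19 mm wide; open, the fingers measure 117 mm over their backs; the gripper's body (75 mm by 190 mm) begins 51 mm behind the grasp point.
Start: joints at [-1.401, 0.527, 1.433, -0, 1.181, -0.178], TCP at [0.213, -0.588, 0.248] pointing down, gripper open.
Joint ranges: [-3.08, 3.08], [-0.75, 2.2], [0.22, 2.44], [-1.43, 4.57], [0, 2.65], [-2.85, 2.85]. Speed limits (rad/s): [2.79, 2.79, 3.14, 3.14, 3.14, 3.14].

INTERFACE

Orientations are given as a unit quaternion [w, x, y, z].
In Python, from cell import sense, vision, bot, spotter gives the robot as it stands.
- The arm moves only by the tool carry_out, never from a script. Its arguments are lists of equal length, an entry for each row: "turn": the turn, a rotation vector about the tool's x, y, z in rad, a list of three; "slide": the shift along the tool's x, y, z in m, a list of three; "gripper": the opening, from 0 (shut) to 1 (fully open). A call has 1 to 12 rows; each row is the pose to reach, as a shift and turn from the pose commanded when the call began, along the tool's axes at that moment; what a row does not reach only later rows make up. A row lasts 1/10 s, in which the tool goes at most 50 mm and 8.59 degrees, less where a joint would pass 70% of its speed; a pose out of reach is approached as far as the arm can. A call with a gripper value outside its range is refused whole. The fingers move at their own pace and stop on an object; the grip force is fixed at half the most. Time passes only in rows, so rows that repeat a pose let the fingers close. It gives the time, the measured TCP pose, the force, the opening and the grip force at its end, in the units of the state.
- sense(): the state, without advancing time (a new reading comes with each control period).
- vision.camera(name): name is "scene" or "top" or "wrist"; returns (picture, depth): 420x560x3 uint8, blue, green, red; 420x560 float32, m along the optical axis (not along the pixel's ray), 0 where there is no reading.
- vision.camera_info(name): a dict with "fx", "fy", "cx", "cy" (pixels), "k1" (the pictures are not rectified: a ray, as slopes to the right and down, at radius r is drawn at 1 + k1 r^2 times it, then the intrinsics apply), "R" (3x3) and "t" (3): a world point X has camera coordinates R X + t; the wrist camera has in their place "tool_from_camera" (4x4, takes a point from camera to tool coordinates, whose origin is the TCP and whose axes are the flange's). Camera axes: x right, y down, z forward; pixel columns grow to the right and rows downward; lengths in m; the calibration is good to about 2 mm. A picture is of the moment at which its call begins: read the wrist's pose just before it. camera_info takes no time and is no camera call.
- bot.sign_off(): hands the job in; it is judged then, once.
Trained networks look in the newest picture that a camera, given by its name, has taken for a name from the list of things; names that differ only in an ending like _2 or _b are one class to them, and where a whole thing is asked for, a point or a joint stands for the part that bears it (a point fixed in the world has none). Each returns a list of dicts, best first, with "confidence" (0 to 1); they miss things now and then, are a little off and sometimes report something else, mostly with a low value. They report only what shows in the picture. A call takes as long as a camera call. They do not tell look-alikes from the thing itself.
- spotter.trace(camera, query): "mask" (420x560 bool, what is visible of it) and "rect" ([centre column, centre row, width, height] in pixels, round what is visible of it).
- spotter.spot_point(camera, query): "pixel" ([column, row] in pixels: a listed point, or the origin of a listed thing).
The state is a dict: "t": time; "joints": joint angles; "joint_velocities": joint speeds; "joint_efforts": joint torques, N m; "ee_pos": TCP position; "tool_rot": TCP orientation; "wrist_force": force on the tool from outside, world axes, zero at the start; "wrist_torque": the same for the moment, N m; "opening": finger opening in m; "grasp_force": force on a finger pad.
Only numpy, scipy, OpenCV 4.12 (cv2) and the standard library are available. Lean on these libraries where they do the work, as an engineer would, in place of code of your own. Each camera call takes 0.05 s, during which the arm holds its last target. There are 200 camera calls.

## Working session

There is one attempt and no reset: what is moved stays moved. The work goes in short steps, Python scripts to look and compute and a tool call to move; the robot and the scene stay as the last step left them, time stands still between calls to the robot, and variables do not carry over. Pictures are saved under pics/ and viewed, at most 10 in all, crops included, and the job is handed in when it is done.

Besides the shell and the picture viewer there is one more tool, called in YAML: its name, and indented under it one key for each argument. carry_out: Moves the arm, as the interface text tells. Its arguments: {"type":"object","properties":{"turn":{"type":"array"},"slide":{"type":"array"},"gripper":{"type":"array"}},"required":["turn","slide","gripper"]}

```bash
mkdir -p pics; ls
cat > h.py <<'E'
import numpy as np, cv2
from cell import sense, vision, bot, spotter
from scipy.spatial.transform import Rotation as Rn
def toolR(s):
    q=s["tool_rot"]; return Rn.from_quat([q[1],q[2],q[3],q[0]]).as_matrix()
class Cam:
    def __init__(s,name):
        s.name=name; s.st=sense(); s.img,s.d=vision.camera(name); i=vision.camera_info(name)
        s.K=np.array([[i["fx"],0,i["cx"]],[0,i["fy"],i["cy"]],[0,0,1.]]); s.D=np.array([i["k1"],0,0,0,0.])
        if "R" in i: R=np.array(i["R"]);t=np.array(i["t"])
        else:
            T=np.array(i["tool_from_camera"]); W=np.eye(4); W[:3,:3]=toolR(s.st); W[:3,3]=s.st["ee_pos"]
            M=np.linalg.inv(W@T); R=M[:3,:3]; t=M[:3,3]
        s.R,s.t=R,t
    def rays(s,px):
        n=cv2.undistortPoints(np.array(px,float).reshape(-1,1,2),s.K,s.D).reshape(-1,2)
        return np.c_[n,np.ones(len(n))]
    def at_z(s,px,z):
        r=s.rays(px)@s.R; c=-s.R.T@s.t
        return c+r*((z-c[2])/r[:,2])[:,None]
    def at_depth(s,px):
        px=np.array(px,float).reshape(-1,2); d=s.d[px[:,1].round().astype(int),px[:,0].round().astype(int)]
        return (s.rays(px)*d[:,None]-s.t)@s.R
    def mask3d(s,m):
        v,u=np.nonzero(m&(s.d>0)); return s.at_depth(np.c_[u,v])
    def proj(s,X):
        return cv2.projectPoints(np.array(X,float).reshape(-1,1,3),cv2.Rodrigues(s.R)[0],s.t,s.K,s.D)[0].reshape(-1,2)
E
python3 - <<'E'
from h import *
np.set_printoptions(precision=4,suppress=True)
for n in ["scene","top"]:
    c=Cam(n); cv2.imwrite(f"pics/{n}0.png",c.img)
    print(n,-c.R.T@c.t,c.K[0,0])
    for q in ["red1_c","amber_c","base2_c","mark","seat","drawer_handle","incubator","tray"]:
        for r in spotter.spot_point(n,q)[:7]: 
            if r["confidence"]>.2: print(q,round(r["confidence"],2),np.round(r["pixel"],1),c.at_depth([r["pixel"]])[0])
E
```

```text
pics
scene [ 1.0466 -0.1892  1.0512] 455.97068743239913
red1_c 0.77 [287.9 229.8] [0.6095 0.1601 0.0206]
red1_c 0.77 [254.8 289.3] [ 0.6878 -0.0015  0.0146]
red1_c 0.73 [187.1 199.3] [0.368  0.0023 0.0165]
amber_c 0.88 [331.1 194.7] [0.5951 0.3184 0.02  ]
amber_c 0.8 [358.1 124.8] [0.4512 0.5505 0.0135]
amber_c 0.68 [402.8 168.1] [0.6477 0.5434 0.013 ]
amber_c 0.49 [287.3 190.4] [0.513  0.2327 0.0213]
base2_c 0.57 [166.2 258.8] [ 0.5108 -0.1355  0.0597]
mark 0.42 [185.6 240.2] [ 0.5219 -0.0765  0.1058]
seat 0.77 [173.1 266.2] [ 0.5398 -0.1322  0.0634]
drawer_handle 0.97 [215.9 231.7] [ 0.4902  0.0135 -0.0005]
drawer_handle 0.25 [286.6 193.8] [0.5182 0.2264 0.0166]
incubator 0.78 [141.3 286.9] [ 0.5213 -0.2217  0.0272]
tray 0.56 [286.8 193.9] [0.5187 0.2267 0.0165]
tray 0.44 [169.5 263.6] [ 0.5269 -0.1355  0.0601]
tray 0.33 [288.2 155.9] [0.418  0.3095 0.0152]
top [0.4549 0.1647 1.0103] 398.5409438577459
red1_c 0.85 [341.4 182. ] [ 0.6741 -0.0021  0.0183]
red1_c 0.83 [275.  212.7] [0.5972 0.1676 0.0146]
red1_c 0.65 [344.1 308.6] [0.3588 0.0012 0.0185]
amber_c 0.91 [210.4 219.3] [0.5813 0.329  0.0196]
amber_c 0.82 [119.1 203.7] [0.6231 0.5575 0.0169]
amber_c 0.58 [122.2 276.5] [0.4427 0.5429 0.0151]
base2_c 0.71 [398.6 240.8] [ 0.52   -0.1278  0.0602]
mark 0.6 [379.  236.2] [ 0.5278 -0.0695  0.1055]
seat 0.72 [395.6 242.5] [ 0.516  -0.1203  0.0603]
seat 0.33 [294.8 143.5] [0.7678 0.1164 0.044 ]
drawer_handle 0.63 [347.3 241.9] [ 0.5193 -0.0065  0.0501]
incubator 0.83 [429.6 245.6] [ 0.5095 -0.2135  0.0291]
tray 0.95 [248.2 248.9] [0.5066 0.2349 0.0184]
tray 0.74 [216.2 284.5] [0.4205 0.3129 0.0187]
```

View pics/top0.png

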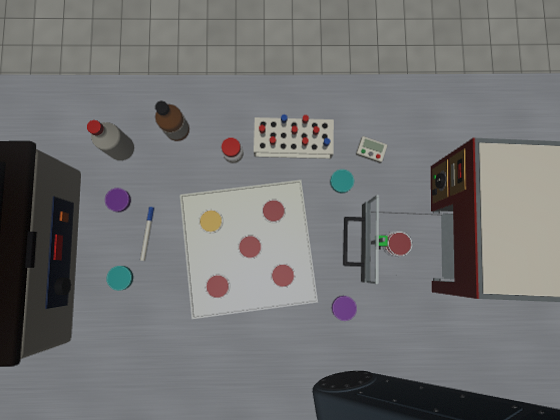

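View pics/scene0.png

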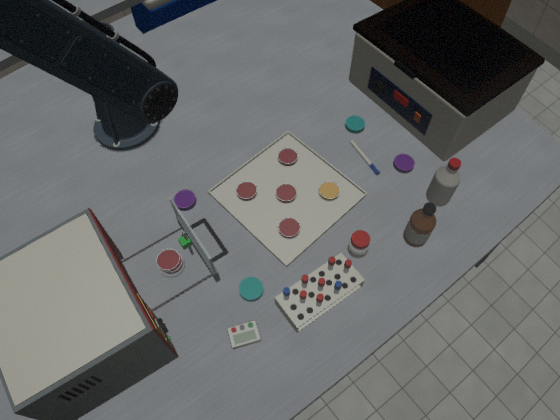

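The top view shows the red dishes in the tray at (274,211), (250,246), (217,286) and (283,275), with the amber at (210,221). The purple and turquoise look-alikes lie on bare bench at (118,200), (120,277), (342,181) and (344,308). The base stack is at (399,243) and the green marker at (382,241). I choose only the red ones inside the tray.

Run:
```python
from h import *
np.set_printoptions(precision=4,suppress=True)
for n in ["top","scene"]:
    c=Cam(n); hsv=cv2.cvtColor(c.img,cv2.COLOR_BGR2HSV); H,S,V=[hsv[...,i].astype(int) for i in range(3)]
    g=((H>50)&(H<75)&(S>140)&(V>60)).astype(np.uint8)
    k,l,st,ce=cv2.connectedComponentsWithStats(g)
    for i in range(1,k):
        if st[i,4]>8:
            P=c.mask3d(l==i); print(n,"green",ce[i],st[i,4],"med",np.median(P,0),"z",np.percentile(P[:,2],[2,10,50,90,98]),"xy",np.percentile(P[:,:2],[5,95],axis=0).ravel())
    m=(((H<12)|(H>165))&(S>70)).astype(np.uint8)
    k,l,st,ce=cv2.connectedComponentsWithStats(m)
    for i in range(1,k):
        if 150<st[i,4]<1500: 
            P=c.mask3d(l==i); print(n,"red",ce[i],st[i,4:],np.median(P[:,2]),c.at_z([ce[i]],.018)[0],c.at_z([ce[i]],.06)[0])
    # handle / tall window
    for q in ["drawer","drawer_handle","incubator"]:
        for r in spotter.trace(n,q)[:1]:
            P=c.mask3d(r["mask"]); 
            print(q,r["confidence"],r["rect"],np.percentile(P,[2,50,98],axis=0).ravel())
            if q=="drawer_handle":
                Q=P[(P[:,2]>.044)&(P[:,2]<.06)]; rc=cv2.minAreaRect(Q[:,:2].astype(np.float32)); print("hrect",rc,len(Q))
    if n=="top": # incubator casing top edge
        P=c.mask3d(np.ones(c.d.shape,bool)); Q=P[(abs(P[:,2]-.235)<.012)&(P[:,1]<-.1)]
        print("casing",cv2.minAreaRect(Q[:,:2].astype(np.float32)),len(Q))
    crop=c.img[140:330,170:460] if n=="top" else c.img[180:300,110:280]
    cv2.imwrite(f"pics/{n}c.png",cv2.resize(crop,None,fx=2.7,fy=2.7,interpolation=cv2.INTER_CUBIC))
```

```text
top green [382.7692 241.1923] 52 med [ 0.5143 -0.0773  0.1067] z [0.1023 0.1046 0.1067 0.1089 0.1376] xy [ 0.5076 -0.0851  0.5282 -0.0686]
top red [ 94.6396 127.0558] [197] 0.16100313790446455 [0.8223 0.6273 0.018 ] [0.8068 0.6077 0.06  ]
top red [230.4877 146.7123] [285] 0.06589443022144889 [0.7687 0.2803 0.018 ] [0.7554 0.2754 0.06  ]
top red [273.021  210.2725] [334] 0.018696421182590385 [0.6029 0.1726 0.018 ] [0.5966 0.1722 0.06  ]
top red [399.4195 243.3694] [379] 0.0607212994347158 [ 0.5165 -0.1425  0.018 ] [ 0.5139 -0.1295  0.06  ]
top red [ 57.7257 246.9558] [226] 0.12107193642739136 [0.5166 0.7013 0.018 ] [0.514  0.6786 0.06  ]
top red [249.4106 246.3402] [341] 0.01869396608651981 [0.5129 0.2319 0.018 ] [0.5104 0.229  0.06  ]
top red [282.4706 275.0028] [357] 0.0187623461411929 [0.4415 0.1506 0.018 ] [0.4421 0.1512 0.06  ]
top red [216.9669 285.9449] [363] 0.018925201527115375 [0.417  0.3111 0.018 ] [0.4186 0.3049 0.06  ]
drawer 0.98 [391.1, 240.5, 104.1, 88.0] [ 0.4332 -0.2399  0.0224  0.5126 -0.1271  0.0281  0.6029 -0.0018  0.1472]
incubator 0.25 [373.1, 151.7, 26.5, 27.2]
[... 936 characters left out ...]
.6211 0.1539 0.06  ]
scene red [360.0571 238.9214] [280] 0.06415403453693815 [0.7417 0.2911 0.018 ] [0.7541 0.2716 0.06  ]
scene red [167.6981 259.0755] [318] 0.06022433539813255 [ 0.4913 -0.1305  0.018 ] [ 0.5138 -0.1329  0.06  ]
drawer 0.93 [175.1, 252.8, 108.8, 111.2] [ 0.4327 -0.2295  0.0209  0.5264 -0.1264  0.0274  0.6125 -0.0061  0.1464]
drawer_handle 0.59 [172.9, 253.0, 105.4, 116.3] [ 0.4336 -0.229   0.0208  0.5266 -0.1278  0.0274  0.6126 -0.0063  0.1463]
hrect ((0.5152650475502014, -0.06011234223842621), (0.1658029556274414, 0.1505943089723587), 45.29963684082031) 329
incubator 0.6 [112.6, 308.4, 225.2, 222.1] [ 0.4075 -0.5168  0.024   0.5935 -0.339   0.2361  0.7132 -0.062   0.2401]
```

View pics/topc.png

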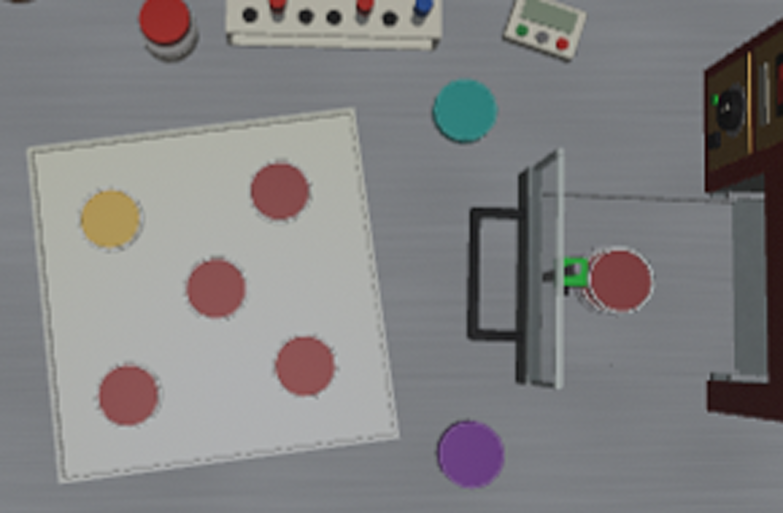

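The close crop confirms four dark-red dishes inside the tray, with the amber at its upper left and the purple and turquoise outside it. The red base stack stands beside the green marker. The green top is at about 106 mm, so its centre is about 96 mm. A stack of four (top at 90 mm) fits, so two dishes are needed.

```bash
cat >> h.py <<'E'
def to(p,yaw=None):
    """slide/turn in tool axes to reach TCP p, tool down, closing (y) axis at world angle yaw (deg, mod 180)"""
    s=sense(); R=toolR(s); print("slide",np.round(R.T@(np.array(p)-s["ee_pos"]),4))
    if yaw is not None:
        best=None
        for a in (yaw,yaw+180):
            y=np.array([np.cos(np.radians(a)),np.sin(np.radians(a)),0]); z=np.array([0,0,-1.]); x=np.cross(y,z)
            v=Rn.from_matrix(R.T@np.c_[x,y,z]).as_rotvec()
            if best is None or np.linalg.norm(v)<np.linalg.norm(best): best=v
        print("turn",np.round(best,4))
E
python3 - <<'E'
from h import *
np.set_printoptions(precision=4,suppress=True)
s=sense(); print(toolR(s),s["ee_pos"],s["t"]); print(vision.camera_info("wrist")["tool_from_camera"])
to((.213,-.588,.34)); to((.50,-.10,.34),-3)
E
```

```text
[[ 0.9401  0.3408  0.    ]
 [ 0.3408 -0.9401 -0.    ]
 [ 0.      0.     -1.    ]] [ 0.2131 -0.5876  0.2475] 1.3
[[-0.0002 -0.955  -0.2966  0.0815]
 [ 1.     -0.0003  0.0004 -0.0002]
 [-0.0005 -0.2966  0.955  -0.136 ]
 [ 0.      0.      0.      1.    ]]
slide [-0.0002  0.0004 -0.0925]
slide [ 0.4359 -0.3606 -0.0925]
turn [ 0.     -0.     -1.1706]
```

carry_out:
  turn:
    - [0,0,0]
    - [0,0,-0.1]
    - [0,0,-1.17]
    - [0,0,-1.17]
    - [0,0,-1.17]
    - [0,0,-1.17]
    - [0,0,-1.17]
    - [0,0,-1.17]
    - [0,0,-1.17]
    - [0,0,-1.17]
    - [0,0,-1.17]
    - [0,0,-1.17]
  slide:
    - [0,0,-0.05]
    - [0.02,-0.015,-0.09]
    - [0.44,-0.36,-0.09]
    - [0.44,-0.36,-0.09]
    - [0.44,-0.36,-0.09]
    - [0.44,-0.36,-0.09]
    - [0.44,-0.36,-0.09]
    - [0.44,-0.36,-0.09]
    - [0.44,-0.36,-0.09]
    - [0.44,-0.36,-0.09]
    - [0.44,-0.36,-0.09]
    - [0.44,-0.36,-0.09]
  gripper: [1,1,1,1,1,1,1,1,1,1,1,1]

```text
t: 2.5
ee_pos: [0.4825, -0.1347, 0.3379]
tool_rot: [0.0, 0.726, 0.688, 0.0]
wrist_force: [1.5, -0.5, 0.3]
opening: 0.0868
grasp_force: 0.0
```

Run:
```python
from h import *
np.set_printoptions(precision=4,suppress=True)
c=Cam("wrist"); cv2.imwrite("pics/w1.png",c.img)
hsv=cv2.cvtColor(c.img,cv2.COLOR_BGR2HSV); H,S,V=[hsv[...,i].astype(int) for i in range(3)]
g=((H>50)&(H<75)&(S>140)&(V>60))
P=c.mask3d(g); print("green",g.sum(),"z",np.percentile(P[:,2],[5,25,50,75,95]),"xy",np.percentile(P[:,:2],[5,50,95],axis=0).ravel())
m=(((H<12)|(H>165))&(S>70)).astype(np.uint8)
k,l,st,ce=cv2.connectedComponentsWithStats(m)
for i in range(1,k):
    if st[i,4]>800: 
        P=c.mask3d(l==i); print("red",ce[i],st[i],np.median(P,0),c.at_z([ce[i]],.06)[0])
for q in ["base2_c","mark","seat","drawer_handle"]:
    for r in spotter.spot_point("wrist",q)[:2]: print(q,r["confidence"],r["pixel"],c.at_depth([r["pixel"]])[0])
P=c.mask3d(np.ones(c.d.shape,bool)); Q=P[(P[:,2]>.142)&(P[:,2]<.151)&(P[:,1]>-.2)]; print("window top",cv2.minAreaRect(Q[:,:2].astype(np.float32)),len(Q))
```

```text
green 389 z [0.02   0.1031 0.104  0.1046 0.1055] xy [ 0.5066 -0.2206  0.517  -0.0788  0.7512 -0.0626]
red [304.1197 167.5736] [ 285  149   39   39 1203] [ 0.5131 -0.1306  0.0588] [ 0.5129 -0.1304  0.06  ]
red [273.8639 269.5812] [ 198  224  166   65 4967] [ 0.4655 -0.2216  0.1678] [ 0.4644 -0.2774  0.06  ]
base2_c 0.89 [305.2, 167.3] [ 0.5145 -0.1305  0.0582]
mark 0.83 [312.2, 131.6] [ 0.5206 -0.0813  0.104 ]
drawer_handle 0.87 [305.2, 68.6] [ 0.5231 -0.0029 -0.0006]
window top ((0.5193036794662476, -0.055287331342697144), (0.006490642670542002, 0.19515256583690643), 86.69115447998047) 1344
```

View pics/w1.png

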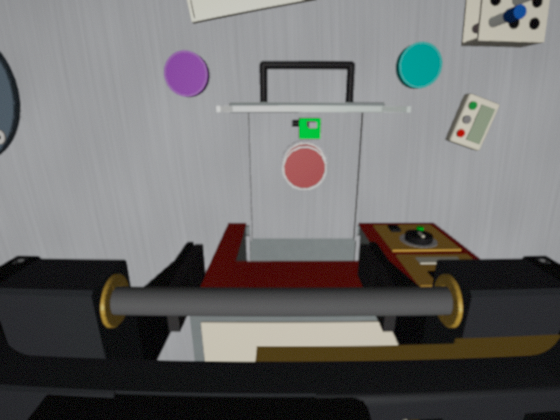

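The wrist view shows the stack at (304,167), the green block at (309,128), the handle at (307,66), and nothing around the stack on its ±x sides. The stack centre is (0.5135, -0.1305). Green top reads 104–106 mm, so two dishes it is. Next I go over the nearest red dish.

carry_out:
  turn:
    - [0,0,0]
    - [0,0,0]
    - [0,0,0]
    - [0,0,0]
    - [0,0,0]
    - [0,0,0]
    - [0,0,0]
    - [0,0,0]
  slide:
    - [0.05,-0.01,0]
    - [0.1,-0.02,0]
    - [0.27,-0.055,0.14]
    - [0.27,-0.055,0.14]
    - [0.27,-0.055,0.14]
    - [0.27,-0.055,0.14]
    - [0.27,-0.055,0.14]
    - [0.27,-0.055,0.14]
  gripper: [1,1,1,1,1,1,1,1]

```text
t: 3.55
ee_pos: [0.4392, 0.136, 0.1956]
tool_rot: [-0.002, 0.725, 0.688, -0.002]
wrist_force: [0.5, 0.1, -0.2]
opening: 0.0869
grasp_force: 0.0
```

```bash
cat >> h.py <<'E'
def reds(z,minA=500):
    c=Cam("wrist"); hsv=cv2.cvtColor(c.img,cv2.COLOR_BGR2HSV); H,S,V=[hsv[...,i].astype(int) for i in range(3)]
    m=(((H<12)|(H>165))&(S>70)).astype(np.uint8); k,l,st,ce=cv2.connectedComponentsWithStats(m)
    for i in range(1,k):
        if st[i,4]>minA: print("red",ce[i],st[i],np.median(c.mask3d(l==i),0),c.at_z([ce[i]],z)[0])
    return c
E
python3 - <<'E'
from h import *
np.set_printoptions(precision=4,suppress=True)
c=reds(.018); print(c.st["ee_pos"],c.st["t"])
to((.4415,.149,.034),-3)
E
```

```text
red [246.6094  14.459 ] [ 217    0   60   35 1682] [0.4156 0.2999 0.0166] [0.4159 0.299  0.018 ]
red [354.4176  89.6296] [ 327   61   56   59 2584] [0.5113 0.2304 0.0167] [0.5113 0.2304 0.018 ]
red [443.511  148.5376] [ 418  123   52   53 2100] [0.601  0.1715 0.0167] [0.6004 0.1716 0.018 ]
red [283.0963 177.5848] [ 257  152   53   52 2088] [0.4406 0.1498 0.0168] [0.4406 0.1501 0.018 ]
[0.4392 0.136  0.1956] 3.55
slide [0.0141 0.0004 0.1628]
turn [-0.0024  0.0008 -0.0007]
```

carry_out:
  turn:
    - [0,0,0]
    - [0,0,0]
    - [0,0,0]
    - [0,0,0]
    - [0,0,0]
    - [0,0,0]
    - [0,0,0]
    - [0,0,0]
    - [0,0,0]
    - [0,0,0]
    - [0,0,0]
    - [0,0,0]
  slide:
    - [0.014,0,0.03]
    - [0.014,-0.0005,0.08]
    - [0.0145,-0.0005,0.12]
    - [0.0145,-0.0005,0.145]
    - [0.0145,-0.0005,0.158]
    - [0.0145,-0.0005,0.164]
    - [0.0145,-0.0005,0.164]
    - [0.0145,-0.0005,0.164]
    - [0.0145,-0.0005,0.164]
    - [0.0145,-0.0005,0.164]
    - [0.0145,-0.0005,0.164]
    - [0.0145,-0.0005,0.164]
  gripper: [1,1,1,1,1,1,1,0,0,0,0,0]

```text
t: 4.8
ee_pos: [0.4417, 0.1506, 0.0341]
tool_rot: [0.0, 0.725, 0.688, 0.0]
wrist_force: [-1.1, -0.0, 5.5]
opening: 0.0591
grasp_force: 30.0
```

carry_out:
  turn:
    - [0,0,0]
    - [0,0,0]
    - [0,0,0]
    - [0,0,0]
    - [0,0,0]
    - [0,0,0]
    - [0,0,0]
    - [0,0,0]
    - [0,0,0]
    - [0,0,0]
    - [0,0,0]
    - [0,0,0]
  slide:
    - [0,0,-0.02]
    - [0,0,-0.06]
    - [-0.01,0.003,-0.105]
    - [-0.03,0.01,-0.15]
    - [-0.06,0.02,-0.186]
    - [-0.1,0.031,-0.186]
    - [-0.145,0.045,-0.186]
    - [-0.19,0.059,-0.186]
    - [-0.23,0.072,-0.186]
    - [-0.26,0.081,-0.186]
    - [-0.277,0.0866,-0.186]
    - [-0.277,0.0866,-0.186]
  gripper: [0,0,0,0,0,0,0,0,0,0,0,0]

```text
t: 6.0
ee_pos: [0.5138, -0.1325, 0.2194]
tool_rot: [0.0, 0.727, 0.687, 0.0]
wrist_force: [0.6, 0.4, -0.8]
opening: 0.0585
grasp_force: 30.0
```

Run:
```python
from h import *
np.set_printoptions(precision=4,suppress=True)
c=reds(.06); cv2.imwrite("pics/w2.png",c.img); print(c.st["ee_pos"],c.st["grasp_force"],c.st["wrist_force"])
to((.5135,-.1303,.093),-3.1)
```

```text
red [280.5195 193.2983] [ 254  168   54   53 2206] [ 0.5139 -0.1254  0.0589] [ 0.5132 -0.1297  0.06  ]
red [281.0026 259.0509] [ 232  223   99   66 5424] [ 0.5139 -0.1272  0.202 ] [ 0.5098 -0.1992  0.06  ]
red [278.0071 339.0545] [ 191  331  176   31 2403] [ 0.5059 -0.2242  0.149 ] [ 0.5008 -0.299   0.06  ]
[ 0.5138 -0.1325  0.2194] 29.99970406293869 [ 0.5598  0.4443 -0.7639]
slide [0.0003 0.0007 0.1262]
turn [-0.001  -0.0011 -0.0004]
```

View pics/w2.png

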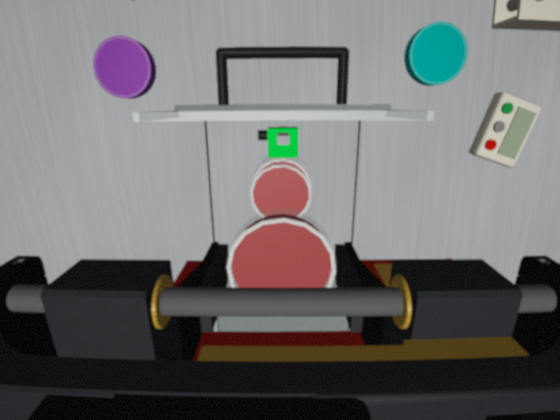

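The wrist view shows the held dish level at (281,265), with the stack behind it at (281,190). They line up in x, and the fingers are clear of the marker. Lowering.

carry_out:
  turn:
    - [0,0,0]
    - [0,0,0]
    - [0,0,0]
    - [0,0,0]
    - [0,0,0]
    - [0,0,0]
    - [0,0,0]
    - [0,0,0]
    - [0,0,0]
    - [0,0,0]
  slide:
    - [0,0,0.03]
    - [0,0,0.07]
    - [0,0,0.1]
    - [0,0,0.115]
    - [0,0,0.122]
    - [0,0,0.125]
    - [0,0,0.127]
    - [0,0,0.128]
    - [0,0,0.128]
    - [0,0,0.128]
  gripper: [0,0,0,0,0,0,0,0,0,0]

```text
t: 7.05
ee_pos: [0.5136, -0.1309, 0.0922]
tool_rot: [0.001, 0.726, 0.688, 0.0]
wrist_force: [-0.7, -0.3, 0.0]
opening: 0.0592
grasp_force: 30.0
```

carry_out:
  turn:
    - [0,0,0]
    - [0,0,0]
    - [0,0,0]
  slide:
    - [0,0,0.0005]
    - [0,0,0.001]
    - [0,0,0.001]
  gripper: [0,0,0]

```text
t: 7.35
ee_pos: [0.5134, -0.1309, 0.0911]
tool_rot: [0.0, 0.726, 0.688, 0.0]
wrist_force: [-0.8, 0.9, 4.5]
opening: 0.059
grasp_force: 30.0
```

carry_out:
  turn:
    - [0,0,0]
    - [0,0,0]
    - [0,0,0]
    - [0,0,0]
    - [0,0,0]
    - [0,0,0]
    - [0,0,0]
    - [0,0,0]
    - [0,0,0]
    - [0,0,0]
  slide:
    - [0,0,0]
    - [0,0,0]
    - [0,0,0]
    - [0,0,0]
    - [0,0,-0.02]
    - [0,0,-0.05]
    - [0,0,-0.09]
    - [0,0,-0.13]
    - [0,0,-0.13]
    - [0,0,-0.13]
  gripper: [0.72,0.78,0.9,1,1,1,1,1,1,1]

```text
t: 8.35
ee_pos: [0.5135, -0.1308, 0.2214]
tool_rot: [0.001, 0.726, 0.688, 0.0]
wrist_force: [0.8, -0.8, -0.8]
opening: 0.0868
grasp_force: 0.0
```

Run:
```python
from h import *
np.set_printoptions(precision=4,suppress=True)
c=reds(.075); print(c.st["ee_pos"],c.st["t"],c.st["wrist_force"]); 
hsv=cv2.cvtColor(c.img,cv2.COLOR_BGR2HSV); H,S,V=[hsv[...,i].astype(int) for i in range(3)]
P=c.mask3d((H>50)&(H<75)&(S>140)&(V>60)); P=P[abs(P[:,1]+.075)<.03]; print("green z",np.percentile(P[:,2],[10,50,90]))
to((.512,.230,.22),-3.1)
```

```text
red [280.5866 200.0512] [ 253  173   57   55 2385] [ 0.513  -0.1313  0.0738] [ 0.513 -0.131  0.075]
red [256.794  343.1549] [ 157  329  243   34 4899] [ 0.4805 -0.2229  0.1523] [ 0.4786 -0.2908  0.075 ]
[ 0.5135 -0.1308  0.2214] 8.35 [ 0.8233 -0.7888 -0.7834]
green z [0.0952 0.104  0.1051]
slide [ 0.3599 -0.0198  0.0003]
turn [-0.0009 -0.0004  0.0011]
```

carry_out:
  turn:
    - [0,0,0]
    - [0,0,0]
    - [0,0,0]
    - [0,0,0]
    - [0,0,0]
    - [0,0,0]
    - [0,0,0]
    - [0,0,0]
    - [0,0,0]
    - [0,0,0]
    - [0,0,0]
    - [0,0,0]
  slide:
    - [0.03,-0.002,0]
    - [0.08,-0.004,0]
    - [0.13,-0.007,0]
    - [0.18,-0.01,0]
    - [0.23,-0.013,0]
    - [0.28,-0.016,0.02]
    - [0.32,-0.018,0.05]
    - [0.345,-0.02,0.09]
    - [0.36,-0.02,0.12]
    - [0.36,-0.02,0.12]
    - [0.36,-0.02,0.12]
    - [0.36,-0.02,0.12]
  gripper: [1,1,1,1,1,1,1,1,1,1,1,1]

```text
t: 9.6
ee_pos: [0.513, 0.229, 0.1013]
tool_rot: [0.0, 0.726, 0.688, 0.0]
wrist_force: [-0.3, -0.2, 0.2]
opening: 0.0867
grasp_force: 0.0
```

Run:
```python
from h import *
np.set_printoptions(precision=4,suppress=True)
c=reds(.018); print(c.st["ee_pos"],c.st["t"]); to((.512,.2305,.034),-3.1)
```

```text
red [134.0208 117.669 ] [  97   78   75   80 4701] [0.4174 0.3104 0.0166] [0.4181 0.3104 0.018 ]
red [279.9071 220.2474] [ 244  187   72   67 3767] [0.5119 0.2316 0.0168] [0.512 0.232 0.018]
red [410.952  269.8976] [386 256  43  32 791] [0.6112 0.1876 0.0169] [0.6115 0.1854 0.018 ]
[0.513  0.229  0.1013] 9.6
slide [ 0.0014 -0.0016  0.0678]
turn [ 0.0022 -0.0004 -0.0002]
```

carry_out:
  turn:
    - [0,0,0]
    - [0,0,0]
    - [0,0,0]
    - [0,0,0]
    - [0,0,0]
    - [0,0,0]
    - [0,0,0]
    - [0,0,0]
    - [0,0,0]
    - [0,0,0]
  slide:
    - [0.0018,-0.001,0.02]
    - [0.0018,-0.001,0.045]
    - [0.0018,-0.001,0.06]
    - [0.0018,-0.001,0.067]
    - [0.0018,-0.001,0.067]
    - [0.0018,-0.001,0.067]
    - [0.0018,-0.001,0.067]
    - [0.0018,-0.001,0.067]
    - [0.0018,-0.001,0.067]
    - [0.0018,-0.001,0.067]
  gripper: [1,1,1,1,1,0,0,0,0,0]

```text
t: 10.65
ee_pos: [0.5118, 0.2318, 0.034]
tool_rot: [0.0, 0.726, 0.688, 0.0]
wrist_force: [-0.3, -0.1, 2.3]
opening: 0.0591
grasp_force: 30.0
```

Run:
```python
from h import *
np.set_printoptions(precision=4,suppress=True)
print(sense()["ee_pos"]); to((.5133,-.1305,.21),-3.1)
```

```text
[0.5118 0.2318 0.034 ]
slide [-0.3617  0.0209 -0.176 ]
turn [ 0.0009 -0.0003  0.0012]
```

carry_out:
  turn:
    - [0,0,0]
    - [0,0,0]
    - [0,0,0]
    - [0,0,0]
    - [0,0,0]
    - [0,0,0]
    - [0,0,0]
    - [0,0,0]
    - [0,0,0]
    - [0,0,0]
    - [0,0,0]
    - [0,0,0]
  slide:
    - [0,0,-0.02]
    - [-0.005,0,-0.06]
    - [-0.025,0.001,-0.105]
    - [-0.06,0.003,-0.14]
    - [-0.1,0.006,-0.165]
    - [-0.145,0.008,-0.176]
    - [-0.19,0.011,-0.176]
    - [-0.24,0.014,-0.176]
    - [-0.285,0.016,-0.176]
    - [-0.325,0.019,-0.176]
    - [-0.352,0.021,-0.176]
    - [-0.361,0.021,-0.176]
  gripper: [0,0,0,0,0,0,0,0,0,0,0,0]

```text
t: 11.85
ee_pos: [0.5135, -0.1328, 0.2096]
tool_rot: [0.001, 0.727, 0.687, 0.0]
wrist_force: [1.0, 0.6, 0.1]
opening: 0.0589
grasp_force: 30.0
```

carry_out:
  turn:
    - [0,0,0]
    - [0,0,0]
    - [0,0,0]
  slide:
    - [0,0,0]
    - [0,0,0]
    - [0,0,0]
  gripper: [0,0,0]

```text
t: 12.15
ee_pos: [0.5129, -0.1282, 0.2094]
tool_rot: [-0.001, 0.725, 0.689, -0.0]
wrist_force: [-0.6, 0.7, -0.4]
opening: 0.0588
grasp_force: 30.0
```

Run:
```python
from h import *
np.set_printoptions(precision=4,suppress=True)
print(sense()["ee_pos"]); to((.5133,-.130,.106),-3.1)
```

```text
[ 0.5129 -0.1282  0.2094]
slide [-0.0018  0.0006  0.1034]
turn [-0.0009 -0.0008  0.0029]
```

carry_out:
  turn:
    - [0,0,0]
    - [0,0,0]
    - [0,0,0]
    - [0,0,0]
    - [0,0,0]
    - [0,0,0]
    - [0,0,0]
    - [0,0,0]
    - [0,0,0]
  slide:
    - [0,0,0.03]
    - [0,0,0.065]
    - [0,0,0.085]
    - [0,0,0.096]
    - [0,0,0.1]
    - [0,0,0.102]
    - [0,0,0.102]
    - [0,0,0.102]
    - [0,0,0.102]
  gripper: [0,0,0,0,0,0,0,0,0]

```text
t: 13.05
ee_pos: [0.5138, -0.1302, 0.1084]
tool_rot: [0.001, 0.726, 0.688, 0.0]
wrist_force: [-0.2, 0.7, -0.1]
opening: 0.0589
grasp_force: 30.0
```

carry_out:
  turn:
    - [0,0,0]
    - [0,0,0]
    - [0,0,0]
    - [0,0,0]
  slide:
    - [0,0,0.001]
    - [0,0,0.0017]
    - [0,0,0.0022]
    - [0,0,0.0022]
  gripper: [0,0,0,0]

```text
t: 13.45
ee_pos: [0.5134, -0.1301, 0.106]
tool_rot: [0.0, 0.726, 0.688, 0.0]
wrist_force: [-0.0, 0.1, 4.6]
opening: 0.0592
grasp_force: 30.0
```

Contact. Releasing and rising.

carry_out:
  turn:
    - [0,0,0]
    - [0,0,0]
    - [0,0,0]
    - [0,0,0]
    - [0,0,0]
    - [0,0,0]
    - [0,0,0]
    - [0,0,0]
    - [0,0,0]
    - [0,0,0]
  slide:
    - [0,0,0]
    - [0,0,0]
    - [0,0,0]
    - [0,0,0]
    - [0,0,-0.02]
    - [0,0,-0.05]
    - [0,0,-0.09]
    - [0,0,-0.13]
    - [0,0,-0.13]
    - [0,0,-0.13]
  gripper: [0.72,0.78,0.9,1,1,1,1,1,1,1]

```text
t: 14.45
ee_pos: [0.5136, -0.13, 0.2362]
tool_rot: [0.001, 0.726, 0.688, 0.0]
wrist_force: [-0.6, -0.3, 0.2]
opening: 0.0875
grasp_force: 0.0
```

Run:
```python
from h import *
np.set_printoptions(precision=4,suppress=True)
c=reds(.09); print(c.st["ee_pos"],c.st["t"],c.st["wrist_force"]); 
for n in ("top","scene"):
    k=Cam(n); 
    for r in spotter.spot_point(n,"drawer_handle")[:2]: print(n,r["confidence"],r["pixel"],k.at_z([r["pixel"]],.046))
    if n=="scene": cv2.imwrite("pics/s2.png",cv2.resize(k.img[180:300,110:280],None,fx=4,fy=4,interpolation=cv2.INTER_CUBIC))
to((.521,.07,.25),-3.1)
```

```text
red [280.5199 200.1336] [ 253  174   56   53 2381] [ 0.5129 -0.1306  0.0888] [ 0.513  -0.1302  0.09  ]
red [263.6781 338.0631] [ 156  317  245   46 6936] [ 0.4867 -0.2233  0.1613] [ 0.4866 -0.2834  0.09  ]
[ 0.5136 -0.13    0.2362] 14.45 [-0.619  -0.2706  0.1596]
top 0.6 [346.7, 241.5] [[ 0.5205 -0.0058  0.046 ]]
scene 0.82 [216.0, 232.7] [[0.5173 0.0032 0.046 ]]
slide [ 0.1998 -0.0021 -0.0159]
turn [-0.0031 -0.0013  0.001 ]
```

View pics/s2.png

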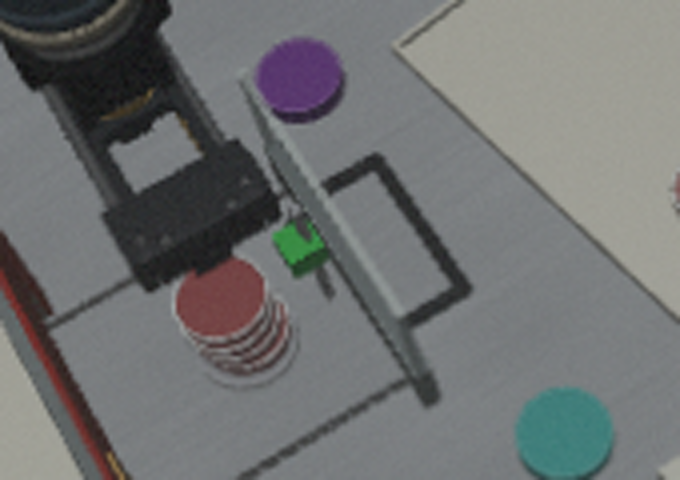

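The crop shows four red dishes standing straight, with the top a little below the top of the green block at (300,245). It reads 90 mm against green at about 85–105 mm. Now closing the gripper and going outside the handle.

carry_out:
  turn:
    - [0,0,0]
    - [0,0,0]
    - [0,0,0]
    - [0,0,0]
    - [0,0,0]
    - [0,0,0]
    - [0,0,0]
    - [0,0,0]
    - [0,0,0]
    - [0,0,0]
    - [0,0,0]
    - [0,0,0]
  slide:
    - [0.03,0,-0.01]
    - [0.08,0,-0.01]
    - [0.13,0,-0.01]
    - [0.165,0,-0.01]
    - [0.178,0,0]
    - [0.178,0,0.03]
    - [0.178,0,0.07]
    - [0.178,0,0.115]
    - [0.178,0,0.15]
    - [0.178,0,0.17]
    - [0.178,0,0.175]
    - [0.178,0,0.175]
  gripper: [1,1,0.6,0,0,0,0,0,0,0,0,0]

```text
t: 15.9
ee_pos: [0.522, 0.0473, 0.059]
tool_rot: [-0.001, 0.726, 0.688, -0.001]
wrist_force: [-0.1, 0.5, 0.3]
opening: 0.015
grasp_force: 0.0
```

Run:
```python
from h import *
np.set_printoptions(precision=4,suppress=True)
print(sense()["ee_pos"],sense()["wrist_force"]); to((.5213,.013,.061),-3.1); to((.5118,-.153,.061),-3.1)
c=Cam("wrist"); k=Cam("top")
m=(c.d>0); P=c.mask3d(m); Q=P[(P[:,2]>.03)&(P[:,2]<.06)&(P[:,1]<.03)&(P[:,1]>-.05)&(abs(P[:,0]-.52)<.1)]; print("handle?",len(Q),np.percentile(Q,[5,50,95],axis=0).ravel() if len(Q) else "")
```

```text
[0.522  0.0473 0.059 ] [-0.0803  0.5353  0.2607]
slide [-0.0343  0.0011 -0.002 ]
turn [-0.0029 -0.      0.0005]
slide [-0.2006  0.0005 -0.002 ]
turn [-0.0029 -0.      0.0005]
handle? 467 [0.5041 0.0007 0.0425 0.5191 0.0019 0.046  0.534  0.0032 0.0481]
```

carry_out:
  turn:
    - [0,0,0]
    - [0,0,0]
    - [0,0,0]
    - [0,0,0]
    - [0,0,0]
    - [0,0,0]
    - [0,0,0]
    - [0,0,0]
    - [0,0,0]
    - [0,0,0]
    - [0,0,0]
    - [0,0,0]
  slide:
    - [-0.015,0,0]
    - [-0.025,0,0]
    - [-0.03,0,0]
    - [-0.032,0,0]
    - [-0.034,0,0]
    - [-0.036,0,0]
    - [-0.038,0,0]
    - [-0.041,0,0]
    - [-0.044,0,0]
    - [-0.048,0,0]
    - [-0.052,0,0]
    - [-0.056,0,0]
  gripper: [0,0,0,0,0,0,0,0,0,0,0,0]

```text
t: 17.2
ee_pos: [0.5198, -0.0085, 0.0604]
tool_rot: [0.0, 0.726, 0.688, 0.0]
wrist_force: [0.2, 2.3, 2.2]
opening: -0.0
grasp_force: 1.3
```

carry_out:
  turn:
    - [0,0,0]
    - [0,0,0]
    - [0,0,0]
    - [0,0,0]
    - [0,0,0]
    - [0,0,0]
    - [0,0,0]
    - [0,0,0]
    - [0,0,0]
    - [0,0,0]
    - [0,0,0]
    - [0,0,0]
  slide:
    - [-0.005,0,0]
    - [-0.01,0,0]
    - [-0.016,0,0]
    - [-0.022,0,0]
    - [-0.028,0,0]
    - [-0.034,0,0]
    - [-0.04,0,0]
    - [-0.046,0,0]
    - [-0.052,0,0]
    - [-0.058,0,0]
    - [-0.063,0,0]
    - [-0.067,0,0]
  gripper: [0,0,0,0,0,0,0,0,0,0,0,0]

```text
t: 18.4
ee_pos: [0.5163, -0.0755, 0.0603]
tool_rot: [0.0, 0.726, 0.688, 0.0]
wrist_force: [1.4, 2.4, 1.2]
opening: 0.0006
grasp_force: 1.3
```

carry_out:
  turn:
    - [0,0,0]
    - [0,0,0]
    - [0,0,0]
    - [0,0,0]
    - [0,0,0]
    - [0,0,0]
    - [0,0,0]
    - [0,0,0]
    - [0,0,0]
    - [0,0,0]
    - [0,0,0]
    - [0,0,0]
  slide:
    - [-0.005,0,0]
    - [-0.01,0,0]
    - [-0.016,0,0]
    - [-0.022,0,0]
    - [-0.028,0,0]
    - [-0.034,0,0]
    - [-0.04,0,0]
    - [-0.046,0,0]
    - [-0.051,0,0]
    - [-0.055,0,0]
    - [-0.058,0,0]
    - [-0.061,0,0]
  gripper: [0,0,0,0,0,0,0,0,0,0,0,0]

```text
t: 19.6
ee_pos: [0.5129, -0.1361, 0.0603]
tool_rot: [-0.0, 0.726, 0.688, 0.0]
wrist_force: [2.0, 2.7, 1.2]
opening: 0.0004
grasp_force: 1.3
```

Last centimetre or two, slowly, watching the force.

carry_out:
  turn:
    - [0,0,0]
    - [0,0,0]
    - [0,0,0]
    - [0,0,0]
    - [0,0,0]
    - [0,0,0]
    - [0,0,0]
  slide:
    - [-0.003,0,0]
    - [-0.006,0,0]
    - [-0.009,0,0]
    - [-0.012,0,0]
    - [-0.014,0,0]
    - [-0.0155,0,0]
    - [-0.0165,0,0]
  gripper: [0,0,0,0,0,0,0]

```text
t: 20.3
ee_pos: [0.5121, -0.152, 0.0603]
tool_rot: [-0.0, 0.726, 0.688, 0.0]
wrist_force: [4.0, 6.6, 1.0]
opening: 0.0002
grasp_force: 3.4
```

carry_out:
  turn:
    - [0,0,0]
    - [0,0,0]
    - [0,0,0]
    - [0,0,0]
  slide:
    - [-0.001,0,0]
    - [-0.002,0,0]
    - [-0.003,0,0]
    - [-0.003,0,0]
  gripper: [0,0,0,0]

```text
t: 20.7
ee_pos: [0.512, -0.1523, 0.0604]
tool_rot: [-0.002, 0.726, 0.687, 0.002]
wrist_force: [5.7, 13.0, 2.3]
opening: 0.0007
grasp_force: 6.8
```

The stop is reached: force rises and the position holds. Backing off and checking.

carry_out:
  turn:
    - [0,0,0]
    - [0,0,0]
    - [0,0,0]
    - [0,0,0]
    - [0,0,0]
    - [0,0,0]
    - [0,0,0]
    - [0,0,0]
    - [0,0,0]
    - [0,0,0]
  slide:
    - [0.005,0,0]
    - [0.02,0,0]
    - [0.05,0,0]
    - [0.09,0,-0.02]
    - [0.12,0,-0.06]
    - [0.14,0,-0.1]
    - [0.14,0,-0.14]
    - [0.14,0,-0.14]
    - [0.14,0,-0.14]
    - [0.14,0,-0.14]
  gripper: [0,0,0,0,0,0,0,0,0,0]

```text
t: 21.7
ee_pos: [0.518, -0.0155, 0.1992]
tool_rot: [-0.001, 0.726, 0.688, -0.001]
wrist_force: [0.3, 0.2, 0.7]
opening: 0.0009
grasp_force: 0.0
```

Run:
```python
from h import *
np.set_printoptions(precision=4,suppress=True)
print(sense()["wrist_force"],sense()["ee_pos"])
c=Cam("wrist"); cv2.imwrite("pics/w3.png",c.img)
k=Cam("top"); 
P=c.mask3d(np.ones(c.d.shape,bool)); Q=P[(P[:,2]>.142)&(P[:,2]<.151)&(P[:,1]<-.15)&(abs(P[:,0]-.51)<.12)]
if len(Q): print("window top",cv2.minAreaRect(Q[:,:2].astype(np.float32)),len(Q))
for n,m in (("wrist",c),("top",k)):
    for r in spotter.spot_point(n,"drawer_handle")[:1]: print(n,r["confidence"],r["pixel"],m.at_z([r["pixel"]],.046))
```

```text
[0.341  0.2413 0.6583] [ 0.518  -0.0155  0.1992]
wrist 0.61 [284.8, 335.1] [[ 0.5129 -0.1717  0.046 ]]
top 0.72 [414.9, 242.0] [[ 0.5177 -0.1717  0.046 ]]
```

View pics/w3.png

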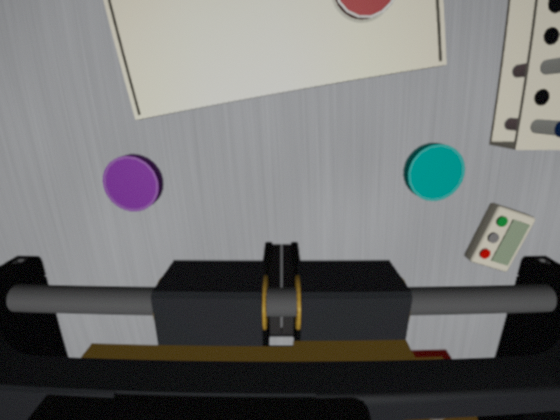

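The wrist view shows the bench clear, with the look-alikes untouched at (132,182) and (435,172). The drawer handle has travelled about 166 mm in the top view, so the drawer is home.

```bash
python3 -c "
from cell import bot; print(bot.sign_off())"
```

```text
the job is handed in; nothing more can be done
None
```

I set two red dishes on the stack, measured its top at about 90 mm against green at about 85–105 mm, eased the drawer home to its stop and handed the job in; I did not see the stack again once the drawer had closed.

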